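# Set the paper trimmer's angle fence to the red marker

## Task

The next batch of gift tags needs its corners cut at the angle that the red marker on the paper trimmer's scale shows. Loosen the black wing knob until the angle fence swings freely, swing the fence by its black post until its pointer is in line with the marker, then tighten the knob again to a firm hand-tight, about 0.6 N m of turning effort, without cranking it past that. Never force the fence round while it is clamped, and leave the marker and the things on the counter where they are.

Things in the scene. Friction and masses are not known exactly. Their poses are not given: they have to be found in the camera images.
- trimmer: Counter paper trimmer, fixed: pale grey bed 265 x 265 mm, its top 18 mm above the table, an aluminium cutter rail and a black carriage (80 mm tall) along its far edge. Origin: on the table under the bed, 120 mm from the far and 145 mm from the near edge; x points away from the robot to the rail, y left along the rail, z up.
- fence_pivot (a point): Fixed upright axis about which fence and marker turn, at the height of the bed's top. The fence turns from pointing at the robot, square to the rail (bar along the trimmer's -x), by up to 0.98 rad to the left (clockwise seen from above). It starts near square (0.03 to 0.25 rad); the marker always stands farther left (0.48 to 0.92 rad).
- fence: Angle fence: aluminium swivel plate, 120 mm across and 6 mm thick, with a straight aluminium bar on it, wood-faced, 16 mm wide, top 46 mm above the table, from the pivot out to 142 mm. Origin on the pivot axis at the bed's top; the bar runs along its -x. Loose, it turns with about 1 N at the post and stays where it is left; clamped, it takes 4 to 40 N.
- fence_post (a point): Grip post on the fence: upright round black post, 16 mm in diameter (18 mm cap), standing on the bar 115 mm from the pivot, from 46 to 87 mm above the table. This point is on its axis, 74 mm above the table.
- fence_pointer (a point): Tip of the fence's black pointer with a white line, over the scale, 150 mm from the pivot, in line with the bar.
- rider_mark (a point): Inner end of the thin red line of the red marker, over the scale, 150 mm from the pivot: the fence's pointer must come to this point. The marker is a small red rider, 13 x 15 x 9 mm, 166 to 179 mm from the pivot on the white scale; friction keeps it in place and it must not be pushed.
- clamp_knob: Black wing knob of the clamp, on a steel bracket over the swivel plate's rim, 45 mm from the pivot, in front of it to the right. The wing is a bar 52 mm long, 14 mm wide, 26 mm high, from about 61 to 87 mm above the table, long side along this body's x axis (white stripe on the +x end). Origin on the knob's upright axis, about 45 mm above the table. Clockwise seen from above tightens.
- knob_grip (a point): On the knob's axis at the middle height of its wing, about 74 mm above the table. Its lined thread drags all the way with about 0.4 N m; once the screw bites, the resistance climbs by about 0.8 N m per rad, to 0.6 N m when properly tight. A hand that stops after each small turn feels 0.2 to 0.3 while free, and about 0.35 more when tight. Apart from the fence's post, nothing within 60 mm is above 53 mm.
- knob_wing (a point): Outer end of the wing with the white stripe, 24 mm from the knob's axis. The knob starts anywhere between barely and very tight and is free within 0.5 rad anticlockwise (0.9 rad is always enough). Where it bites differs from case to case by more than the right tightness allows, so it must be felt. It turns 2 rad either way from its start and stays where it is left.
- clamp_pad: Brass pressure pad, 29 mm across, under the bracket: the knob's screw presses it down on the swivel plate, with about 50 N when the knob resists tightening with 0.6 N m. Not to be handled. Origin: centre of its underside.
- stapler: Sage-green desk stapler, 36 x 135 x 49 mm, loose on the table to the right of the trimmer; leave it. Origin: centre of its underside.
- stamp_a: Hand stamp with a red turned handle on a wooden block, 24 x 36 x 66 mm, loose; leave it. Origin: centre of its underside.
- stamp_b: Hand stamp with a navy turned handle on a wooden block, 24 x 36 x 66 mm, loose; leave it. Origin: centre of its underside.
- ink_pad_green: Dark green tin ink pad, 65 x 96 x 14 mm, loose; leave it. Origin: centre of its underside.
- washi_roll_0: Coral roll of paper tape lying flat, 48 mm across, 15 mm high, loose; leave it. Origin: centre of its underside.
- washi_roll_1: Green roll of paper tape lying flat, 48 mm across, 15 mm high, loose; leave it. Origin: centre of its underside.
- eraser: White eraser in a blue card sleeve, 21 x 45 x 12 mm, loose on the far left of the trimmer's bed; leave it. Origin: centre of its underside.

How it is judged:
On the way, in this order (a step that is already met when the one before it is completed fails the run):
1. the knob is loosened: its pad no longer presses on the fence's swivel plate (under 3 N) (contact force between clamp_pad and fence below 3 N), for 0.2 s.
2. the loose fence's pointer stands at the red marker, within 4 mm (horizontal distance between fence_pointer and rider_mark below 0.004 m and contact force between clamp_pad and fence below 3 N), for 0.2 s.
3. the knob is tight again (pad pressed with 33 to 65 N) with the pointer still at the marker (horizontal distance between fence_pointer and rider_mark below 0.004 m and contact force between clamp_pad and fence between 33 and 65 N), for 0.2 s.
At the end, for the whole second after the job is handed in: The fence's pointer is within 4 mm (1.5 degrees) of the red marker's line, the fence is at rest, and the knob is tight: its pad presses on the swivel plate with 33 to 65 N, which it does when the knob resists tightening with about 0.5 to 0.65 N m (all of step 3 and angular speed of fence below 0.02 rad/s); the robot touches nothing.
It fails at once if the fingers force the fence round while the clamp still grips it (pad over 10 N, fingers on the fence with over 3 N, fence turning faster than 0.1 rad/s) (contact force between clamp_pad and fence above 10 N and contact force between the fingers and fence above 3 N and angular speed of fence above 0.1 rad/s).
It fails at once if the knob is cranked so far that the pad presses with more than 135 N (over 0.85 N m) (contact force between clamp_pad and fence above 135 N).
It fails at once if the red marker is moved by more than 4 mm (distance of rider_mark from where it was at the start of the episode above 0.004 m).
It fails at once if a thing on the counter or the eraser is moved by more than 15 mm (distance of any of stapler, stamp_a, stamp_b, ink_pad_green, washi_roll_0, washi_roll_1, eraser from where it was at the start of the episode above 0.015 m).
It also fails if it takes over 72 s, if anything falls off the work surface, if the arm or the gripper's body presses on something with over 40 N, if the wrist force passes 120 N, or if a joint passes its speed limit or range.

## Robot

A 6-joint arm with a two-finger parallel gripper is mounted at the origin on a cart in front of the work surface, level with it; the furniture and walls round the work are solid. World frame = base frame: x ahead of the robot, y to its left, z up, the work surface at z = 0. Lengths are in m, angles in rad, forces in N, time in s.
With the tool pointing down it reaches from about 0.3 to 0.775 m from the base axis. Payload 14.6 kg.
Tool frame: the origin (TCP) lies on the centre line of the jaws, within the pads' length; the fingertips stand 17 mm ahead of it and the grasp point (between the pads) lies 2 mm behind it; z points along the fingers, x is the direction in which the jaws open and shut, and the axes are right-handed (so a half turn about z gives the same grasp; the last joint's range is limited). The gripper opens to 94 mm and grips with 3 to 60 N. Pads are 16 mm wide; open, the fingers measure 119 mm over their backs; the gripper's body (75 mm by 177 mm) begins 78 mm behind the grasp point.
Start: joints at [-1.299, 0.3, 1.521, -0, 1.321, -0.067], TCP at [0.183, -0.519, 0.222] pointing down, gripper open.
Joint ranges: [-3.03, 3.03], [-0.79, 2.21], [0.23, 2.52], [-1.04, 4.18], [0, 3.07], [-2.55, 2.55]. Speed limits (rad/s): [2.22, 2.22, 2.57, 3.14, 3.14, 3.14].

## Interface

Orientations are given as [roll, pitch, yaw] about the fixed x, y, z axes, in that order (R = Rz(yaw) Ry(pitch) Rx(roll)).
In Python, from station import ctrl gives the robot as it stands. The module is installed in compiled form; this text tells all that it offers.
- The arm moves only by the tool drive_tool, never from a script. Its argument "increments" is a list of rows, each a list of 3 entries, a list of its own where there are three numbers: the turn, a rotation vector about the tool's x, y, z in degrees, then the shift along the tool's x, y, z in mm, then the opening, from 0 (shut) to 1 (fully open). In form: [[[ax, ay, az], [dx, dy, dz], hand], ...]. A call has 1 to 20 rows; each row shifts and turns the commanded pose from where the row before left it, along the tool's axes as they then stand; what a row does not reach is not made up. A row lasts 1/8 s, in which the tool goes at most 62.5 mm and 10.7 degrees, less where a joint would pass 70% of its speed; a pose out of reach is approached as far as the arm can. A call with a gripper value outside its range is refused whole. The fingers move at their own pace and stop on an object; "squeeze" is the grip in N (left out, the last holds). Time passes only in rows, so rows that do not move let the fingers close. It gives the time, the measured TCP pose, the force and the opening at its end, in the units of the state.
- ctrl.get_obs(): the state, without advancing time (a new reading comes with each control period).
- ctrl.camera(name): name is "scene" or "top" or "wrist"; returns the picture (480x640x3 uint8, red, green, blue); there is no depth.
- ctrl.calibration(name): a dict with "fx", "fy", "cx", "cy" (pixels), "rvec" (rotation vector, rad) and "tvec" (3), from world to camera coordinates, as OpenCV has them. Camera axes: x right, y down, z forward; pixel columns grow to the right and rows downward; lengths in m; the calibration is good to about 2 mm. A picture is of the moment at which its call begins: read the wrist's pose just before it. calibration takes no time and is no camera call; for the wrist camera it gives the pose at the moment of the call.
- ctrl.hand_in(): hands the job in, once; it reports no verdict.
The state is a dict: "time_s": time; "qpos": joint angles; "joint_vel": joint speeds; "tau": joint torques, N m; "ee_pos": TCP position; "eef_rot": TCP orientation; "force": force on the tool from outside, world axes, zero at the start; "moment": the same for the moment, N m; "grip_width": finger opening in m.
Only numpy, scipy, OpenCV 4.12 (cv2) and the standard library are available. Lean on these libraries where they do the work, as an engineer would, in place of code of your own. Each camera call takes 0.05 s, during which the arm holds its last target.

## Working session

There is one attempt and no reset: what is moved stays moved. The work goes in short steps, Python scripts to look and compute and a tool call to move; the robot and the scene stay as the last step left them, time stands still between calls to the robot, and variables do not carry over. Pictures are saved under pics/ and viewed, and the job is handed in when it is done.

Besides the shell and the picture viewer there is one more tool, called after "Call:" by a JSON object that holds its "api" and its "payload". drive_tool: Moves the arm, as the interface text tells. Its arguments: {"type":"object","properties":{"increments":{"type":"array"},"squeeze":{"type":"number"}},"required":["increments"]}

```bash
mkdir -p pics
cat > h.py <<'E'
import numpy as np, cv2
from station import ctrl
from scipy.spatial.transform import Rotation as R
def shot(name,fn):
    c=ctrl.calibration(name); im=ctrl.camera(name)
    cv2.imwrite('pics/'+fn,im[:,:,::-1]); return im,c
def ray(c,uv,z):
    Rm=cv2.Rodrigues(np.array(c['rvec'],float))[0]; t=np.array(c['tvec'],float).ravel()
    d=Rm.T@np.array([(uv[0]-c['cx'])/c['fx'],(uv[1]-c['cy'])/c['fy'],1]); o=-Rm.T@t
    return o+d*(z-o[2])/d[2]
def proj(c,p):
    Rm=cv2.Rodrigues(np.array(c['rvec'],float))[0]; q=Rm@np.array(p)+np.array(c['tvec'],float).ravel()
    return np.array([c['fx']*q[0]/q[2]+c['cx'],c['fy']*q[1]/q[2]+c['cy']])
E
python3 - <<'E'
from h import *
import pickle
cs={}
for n in ['scene','top','wrist']:
    im,c=shot(n,n+'0.png'); cs[n]=(im,c)
pickle.dump(cs,open('c0.pkl','wb'))
print(ctrl.get_obs())
for n in cs:
    c=cs[n][1]; Rm=cv2.Rodrigues(np.array(c['rvec'],float))[0]; print(n,c,-Rm.T@np.array(c['tvec']).ravel())
E
```

```text
{'time_s': 0.15, 'qpos': array([-1.29858387e+00,  3.00339065e-01,  1.52141011e+00,  5.94895968e-06,
        1.32070667e+00, -6.66042906e-02]), 'joint_vel': array([-0.00186142, -0.00304831, -0.00230974,  0.00099085, -0.00106414,
       -0.0011977 ]), 'tau': array([ 8.26915893e-04, -5.31959546e+01, -3.52821565e+01,  7.08780857e-02,
        2.36818503e-02, -5.66818937e-05]), 'ee_pos': array([ 0.18275315, -0.51856292,  0.22203108]), 'eef_rot': array([-3.14152945e+00,  8.60892546e-04, -1.23198103e+00]), 'force': array([-0.54404603,  0.05857384, -1.13551707]), 'moment': array([ 0.0294426 ,  0.02089347, -0.01345165]), 'grip_width': 0.0940760367078981}
scene {'fx': 592.545748812666, 'fy': 592.545748812666, 'cx': 322.9645613128704, 'cy': 236.61855078751842, 'rvec': array([ 0.70314616, -2.30469055,  1.50235465]), 'tvec': array([0.49433777, 0.15852972, 1.01079351])} [-0.05286057  0.99323509  0.54944958]
top {'fx': 604.3690884559427, 'fy': 604.3690884559427, 'cx': 324.03301294398955, 'cy': 238.30555395374225, 'rvec': array([ 2.15482767, -2.17054446,  0.15072659]), 'tvec': array([0.08000189, 0.53114707, 1.15774004])} [0.38245739 0.09266791 1.21409164]
wrist {'fx': 418.2914578270932, 'fy': 418.2914578270932, 'cx': 321.1233180112228, 'cy': 245.4563297019783, 'rvec': array([-2.37317737,  1.68103742,  0.23497117]), 'tvec': array([-0.55036713, -0.02779718,  0.39288909])} [ 0.25834391 -0.49316743  0.38481529]
```

View pics/top0.png

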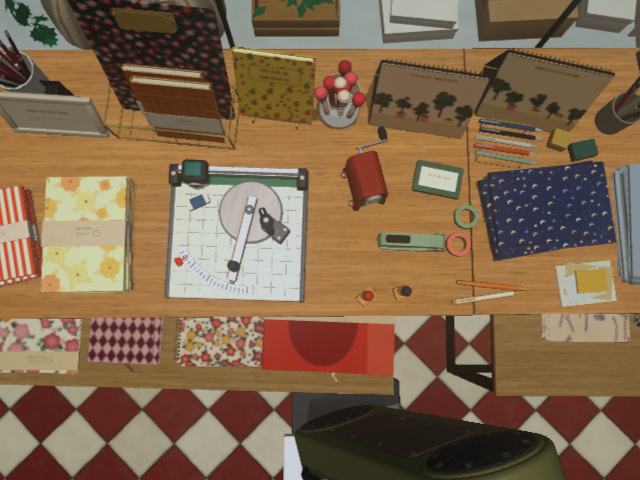

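View pics/scene0.png

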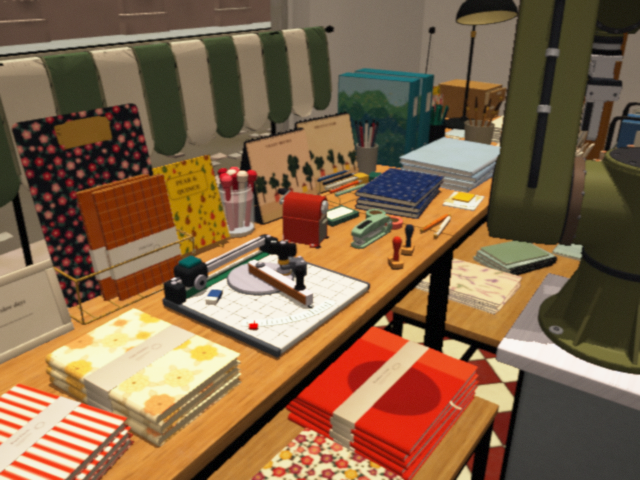

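The top view shows the trimmer at about (237,232) px, the swivel plate at (250,212), the post at (233,266), the knob at (272,225) and the red rider at (180,261). I'll zoom in next.

Run:
```python
from h import *
import pickle
cs=pickle.load(open('c0.pkl','rb'))
im=cs['top'][0]; cv2.imwrite('pics/topz.png',cv2.resize(im[155:310,160:315],None,fx=3.8,fy=3.8,interpolation=cv2.INTER_CUBIC)[:,:,::-1])
im=cs['scene'][0]; cv2.imwrite('pics/scz.png',cv2.resize(im[220:360,160:380],None,fx=3.6,fy=3.6,interpolation=cv2.INTER_CUBIC)[:,:,::-1])
c=cs['top'][1]
for n,uv,z in [('pl centre?',(250,212),.024),('post',(233,266),.087),('knob',(272,225),.08),('rider',(180,261),.02),('bl',(166,298),.018),('br',(304,302),.018),('tl',(172,163),.018),('tr',(308,168),.018)]:
    print(n,ray(c,uv,z).round(4))
```

```text
pl centre? [0.5866 0.2231 0.024 ]
post [0.4739 0.2471 0.087 ]
knob [0.5518 0.1752 0.08  ]
rider [0.49  0.361 0.02 ]
bl [0.4174 0.3872 0.018 ]
br [0.4075 0.1164 0.018 ]
tl [0.6889 0.3818 0.018 ]
tr [0.6772 0.1072 0.018 ]
```

View pics/topz.png

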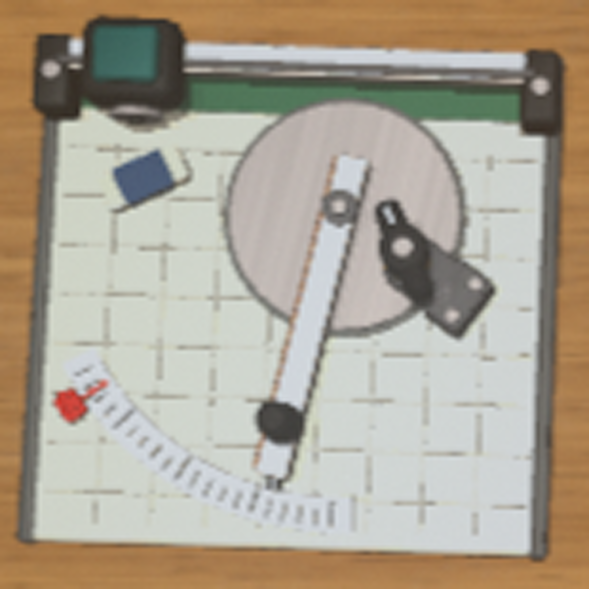

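View pics/scz.png

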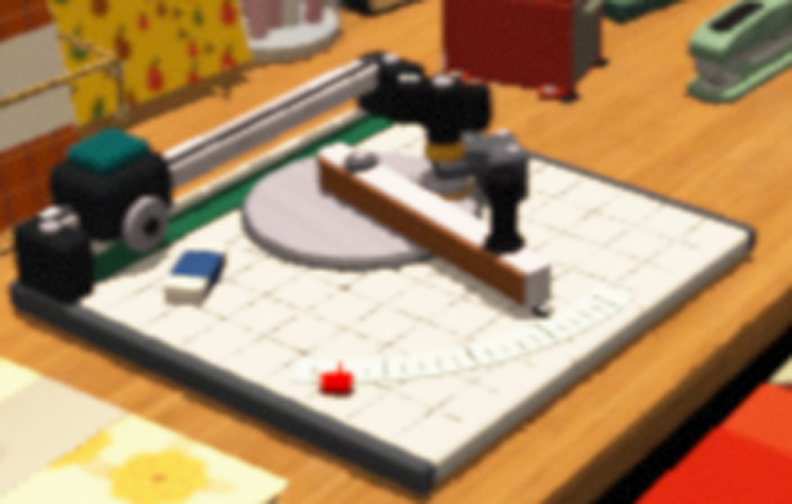

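Call:
{"api": "drive_tool", "payload": {"increments": [[[0,0,0],[-34.5,-32,-2],0.5],[[0,0,0],[-34.5,-32,-2],0.5],[[0,0,0],[-34.5,-32,-2],0.5],[[0,0,0],[-34.5,-32,-2],0.5],[[0,0,0],[-34.5,-32,-2],0.5],[[0,0,0],[-34.5,-32,-2],0.5],[[0,0,0],[-34.5,-32,-2],0.5],[[0,0,0],[-34.5,-32,-2],0.5],[[0,0,0],[-34.5,-32,-2],0.5],[[0,0,0],[-34.5,-32,-2],0.5],[[0,0,0],[-34.5,-32,-2],0.5],[[0,0,0],[-34.5,-32,-2],0.5],[[0,0,0],[-34.5,-32,-2],0.5],[[0,0,0],[-34.5,-32,-2],0.5],[[0,0,0],[-34.5,-32,-2],0.5],[[0,0,0],[-34.5,-32,-2],0.5],[[0,0,0],[0,0,0],0.5]], "squeeze": 20}}

```text
time_s: 2.28
ee_pos: [0.4825, 0.1741, 0.2537]
eef_rot: [3.141, 0.0, -1.229]
force: [-0.3, 0.1, 0.4]
grip_width: 0.0471
```

Run:
```python
from h import *
import pickle
im,c=shot('wrist','w1.png'); pickle.dump((im,c),open('c1.pkl','wb'))
print({k:np.round(v,4) for k,v in ctrl.get_obs().items()})
```

```text
{'time_s': np.float64(2.325), 'qpos': array([ 2.7260e-01,  1.9220e-01,  1.5813e+00, -1.0000e-04,  1.3693e+00,
        1.5028e+00]), 'joint_vel': array([-0.0344, -0.0284,  0.0282, -0.0038,  0.0018, -0.0128]), 'tau': array([  1.8337, -46.3951, -37.2904,   0.1266,  -0.1023,   0.2725]), 'ee_pos': array([0.4821, 0.1728, 0.2538]), 'eef_rot': array([ 3.1403,  0.    , -1.2301]), 'force': array([-0.1678,  0.33  ,  0.4091]), 'moment': array([ 0.0151,  0.0303, -0.0411]), 'grip_width': np.float64(0.0473)}
```

View pics/w1.png

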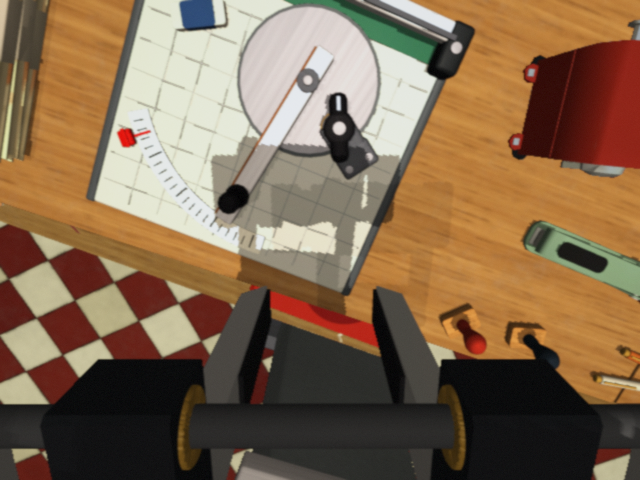

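The wrist view shows the pivot screw at about (308,80), the wing knob centred near (339,128) with its stripe at (338,100), the post cap at (234,196), and the red rider at (127,137) with its line ending near (150,131).

Run:
```python
from h import *
import pickle
im,c=pickle.load(open('c1.pkl','rb'))
z=im[0:260,80:460]; cv2.imwrite('pics/w1z.png',cv2.resize(z,None,fx=2.1,fy=2.1,interpolation=cv2.INTER_CUBIC)[:,:,::-1])
z=im[80:190,290:400]; cv2.imwrite('pics/w1k.png',cv2.resize(z,None,fx=5,fy=5,interpolation=cv2.INTER_CUBIC)[:,:,::-1])
z=im[100:250,105:280]; cv2.imwrite('pics/w1m.png',cv2.resize(z,None,fx=4,fy=4,interpolation=cv2.INTER_CUBIC)[:,:,::-1])
r=im[:,:,0].astype(int); 
m=((r-im[:,:,1]>70)&(r>120)).astype(np.uint8); m[:, :100]=0; m[:,180:]=0; m[170:]=0
ys,xs=np.nonzero(m); print(xs.min(),xs.max(),ys.min(),ys.max(), [(x,ys[xs==x].mean().round(1)) for x in range(xs.min(),xs.max()+1)])
g=im.max(2); mk=(g<45).astype(np.uint8)
n,l,s,ce=cv2.connectedComponentsWithStats(mk)
for i in range(1,n):
    if s[i,4]>40 and s[i,1]<260: print(s[i],ce[i].round(1))
```

```text
117 149 128 146 [(117, np.float64(133.0)), (118, np.float64(133.5)), (119, np.float64(134.5)), (120, np.float64(135.0)), (121, np.float64(136.5)), (122, np.float64(136.5)), (123, np.float64(137.5)), (124, np.float64(137.5)), (125, np.float64(137.5)), (126, np.float64(137.5)), (127, np.float64(137.5)), (128, np.float64(137.5)), (129, np.float64(137.5)), (130, np.float64(138.0)), (131, np.float64(138.5)), (132, np.float64(139.5)), (133, np.float64(139.0)), (134, np.float64(138.7)), (135, np.float64(135.0)), (136, np.float64(135.0)), (137, np.float64(134.5)), (138, np.float64(134.0)), (139, np.float64(134.0)), (140, np.float64(133.5)), (141, np.float64(133.0)), (142, np.float64(133.0)), (143, np.float64(133.0)), (144, np.float64(132.5)), (145, np.float64(132.0)), (146, np.float64(132.0)), (147, np.float64(131.5)), (148, np.float64(131.0)), (149, np.float64(131.5))]
[428  22  46  58 792] [447.4  56.7]
[532  56  13   8  49] [537.5  59.5]
[ 323   94   32   72 1086] [338.5 131.7]
[513 151  12   8  58] [517.8 154.7]
[218 185  31  28 591] [233.2 198.7]
[375 184  22  42 131] [385.5 206.8]
[558 243  49  29 727] [581.8 257. ]
```

View pics/w1k.png

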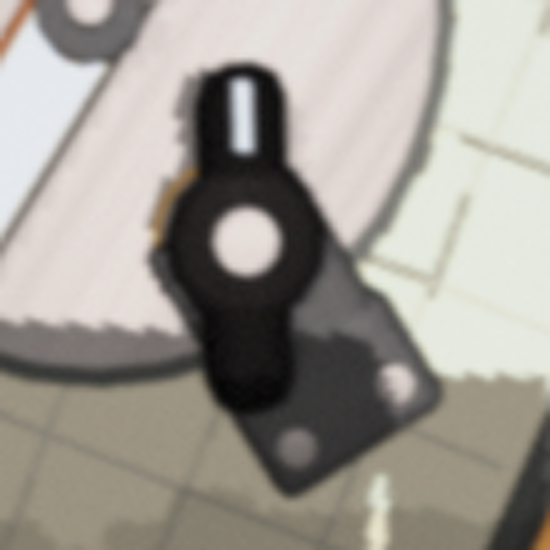

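View pics/w1m.png

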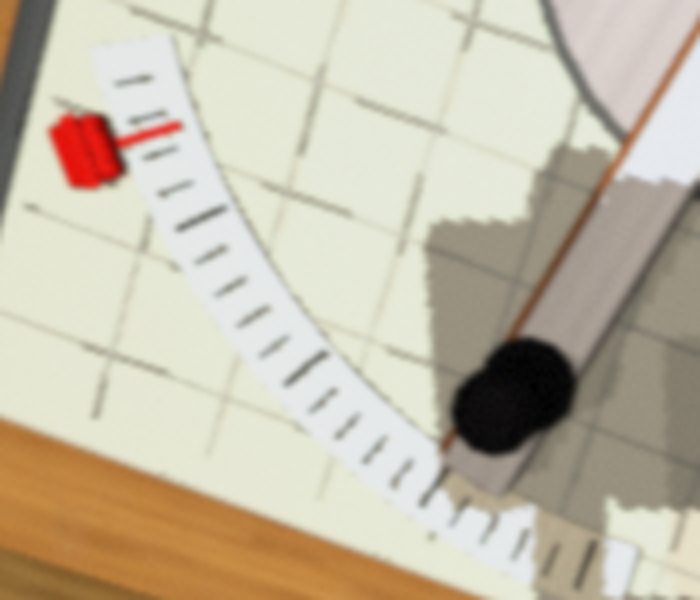

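View pics/w1z.png

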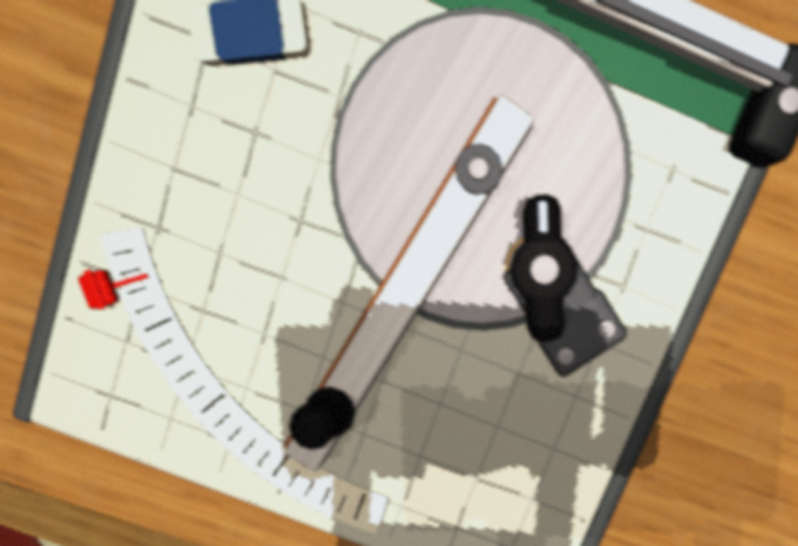

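Run:
```python
from h import *
import pickle
im,c=pickle.load(open('c1.pkl','rb'))
k=ray(c,(339.2,128.2),.088);s=ray(c,(338.2,95.5),.087);e=ray(c,(340,159),.087); st=ray(c,(338.4,103),.087)
piv=ray(c,(307.6,80),.049); pl=ray(c,(309,80),.024)
post=ray(c,(105+495/4,100+410/4),.087); mk=ray(c,(150.5,131),.020)
mk2=ray(c,(135.5,134.8),.020)
for n,p in dict(k=k,s=s,e=e,st=st,piv=piv,pl=pl,post=post,mk=mk,mk2=mk2).items(): print(n,p.round(4))
d=s-e; print('wing ang',np.arctan2(d[1],d[0]), np.linalg.norm(d), 'st',np.arctan2(*(st-k)[1::-1]))
print('piv-post',np.hypot(*(post-piv)[:2]),'mk',np.hypot(*(mk-piv)[:2]),'knob',np.hypot(*(k-piv)[:2]))
# trimmer yaw from bed edges left px line
a=ray(c,(80+131/2.1,0),.018);b=ray(c,(80+25/2.1,415/2.1),.018);d=a-b;ty=np.arctan2(d[1],d[0]);print('trimmer yaw',ty)
f=lambda p:(np.pi-((np.arctan2(*(p-piv)[1::-1])-ty)))
print('fence ang',f(post),'mk',f(mk),f(mk2))
```

```text
k [0.5616 0.1868 0.088 ]
s [0.5833 0.1956 0.087 ]
e [0.5402 0.1783 0.087 ]
st [0.5784 0.1936 0.087 ]
piv [0.5891 0.2229 0.049 ]
pl [0.5916 0.2233 0.024 ]
post [0.4787 0.25   0.087 ]
mk [0.5023 0.3459 0.02  ]
mk2 [0.4944 0.3581 0.02  ]
wing ang 0.3819709816090467 0.04638042944488804 st 0.38329690985826437
piv-post 0.11358006862602014 mk 0.150571143913759 knob 0.04535416248552359
trimmer yaw -0.042797793558276356
fence ang 0.19788502426901866 mk 0.9136499397972173 0.917174535878754
```

Call:
{"api": "drive_tool", "payload": {"increments": [[[0,0,-2.3],[0,0,0],0.5],[[0,0,0],[4,-20,20],0.5],[[0,0,0],[4,-20,20],0.5],[[0,0,0],[4,-20,20],0.5],[[0,0,0],[4.5,-19,20],0.5],[[0,0,0],[0,0,0],0.5],[[0,0,0],[0,0,0],0.5]]}}

```text
time_s: 3.2
ee_pos: [0.5614, 0.1854, 0.1754]
eef_rot: [-3.141, -0.0, -1.192]
force: [-0.3, -0.5, -0.4]
grip_width: 0.047
```

```bash
cat > st.py <<'E'
from h import *
o=ctrl.get_obs(); print({k:np.round(o[k],4) for k in ['time_s','ee_pos','eef_rot','force','moment','grip_width','qpos']})
E
python3 - <<'E'
from h import *
import st
im,c=shot('wrist','w2.png')
m=(im.max(2)<45)
print(proj(c,(.5616,.1868,.088)),proj(c,(.5833,.1956,.087)))
E
```

```text
{'time_s': np.float64(3.2), 'ee_pos': array([0.5614, 0.1854, 0.1754]), 'eef_rot': array([-3.1410e+00, -1.0000e-04, -1.1924e+00]), 'force': array([-0.3367, -0.516 , -0.387 ]), 'moment': array([-0.0145, -0.052 , -0.0039]), 'grip_width': np.float64(0.047), 'qpos': array([ 0.257 ,  0.4308,  1.4553, -0.    ,  1.2549,  1.4494])}
[317.73386896 258.06840223] [317.36963048 221.19969392]
```

View pics/w2.png

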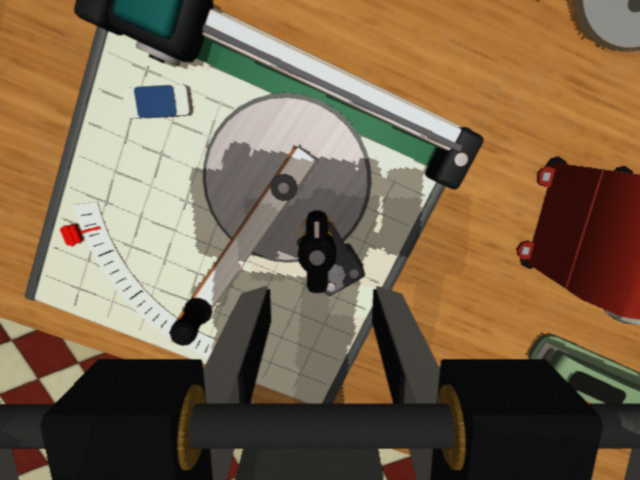

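Call:
{"api": "drive_tool", "payload": {"increments": [[[0,0,0],[-1.2,-0.5,25],0.5],[[0,0,0],[0,0,25],0.5],[[0,0,0],[0,0,25],0.5],[[0,0,0],[0,0,23],0.5],[[0,0,0],[0,0,0],0.5],[[0,0,0],[0,0,0],0.5]], "squeeze": 60}}

```text
time_s: 4.0
ee_pos: [0.5622, 0.1874, 0.0781]
eef_rot: [-3.14, -0.0, -1.192]
force: [0.8, 0.2, 0.1]
grip_width: 0.0466
```

Call:
{"api": "drive_tool", "payload": {"increments": [[[0,0,0],[0,0,0],0],[[0,0,0],[0,0,0],0],[[0,0,0],[0,0,0],0],[[0,0,0],[0,0,0],0],[[0,0,0],[0,0,0],0],[[0,0,0],[0,0,0],0]]}}

```text
time_s: 4.75
ee_pos: [0.5615, 0.1882, 0.0768]
eef_rot: [-3.141, 0.001, -1.192]
force: [-2.6, 6.4, 3.3]
grip_width: 0.018
```

```bash
python3 st.py
```

```text
{'time_s': np.float64(4.75), 'ee_pos': array([0.5615, 0.1882, 0.0768]), 'eef_rot': array([-3.1412e+00,  1.4000e-03, -1.1916e+00]), 'force': array([-2.5971,  6.4059,  3.3469]), 'moment': array([ 1.1884,  0.5905, -0.069 ]), 'grip_width': np.float64(0.018), 'qpos': array([0.2609, 0.5451, 1.5338, 0.0016, 1.0625, 1.4518])}
```

Call:
{"api": "drive_tool", "payload": {"increments": [[[0,0,0],[0,0,0],0],[[0,0,0],[0,0,0],0],[[0,0,0],[0,0,0],0]]}}

```text
time_s: 5.12
ee_pos: [0.5615, 0.1882, 0.0768]
eef_rot: [-3.141, 0.001, -1.192]
force: [-3.7, 5.4, 2.8]
grip_width: 0.0178
```

```bash
python3 st.py; python3 -c "
from h import *
shot('wrist','w3.png')"
```

```text
{'time_s': np.float64(5.125), 'ee_pos': array([0.5615, 0.1882, 0.0768]), 'eef_rot': array([-3.1412e+00,  1.4000e-03, -1.1917e+00]), 'force': array([-3.6621,  5.4386,  2.7606]), 'moment': array([ 1.1829,  0.65  , -0.0232]), 'grip_width': np.float64(0.0178), 'qpos': array([0.2609, 0.5451, 1.5338, 0.0017, 1.0625, 1.4518])}
```

View pics/w3.png

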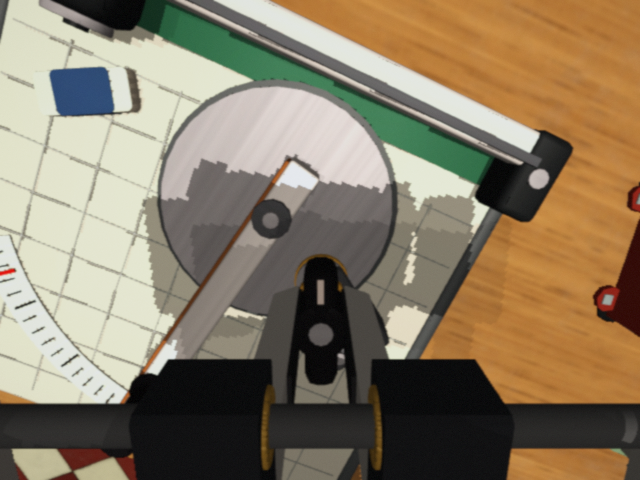

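Call:
{"api": "drive_tool", "payload": {"increments": [[[0,0,-3],[0,0,0],0],[[0,0,-3],[0,0,0],0],[[0,0,-3],[0,0,0],0],[[0,0,0],[0,0,0],0]]}}

```text
time_s: 5.68
ee_pos: [0.5616, 0.1882, 0.077]
eef_rot: [-3.141, 0.001, -1.034]
force: [-3.6, 5.5, 4.6]
grip_width: 0.018
```

```bash
python3 st.py; python3 -c "
from h import *
shot('wrist','w4.png')"
```

```text
{'time_s': np.float64(5.675), 'ee_pos': array([0.5616, 0.1882, 0.077 ]), 'eef_rot': array([-3.1408e+00,  1.5000e-03, -1.0344e+00]), 'force': array([-3.6265,  5.4955,  4.6174]), 'moment': array([ 1.179 ,  0.7432, -0.3694]), 'grip_width': np.float64(0.018), 'qpos': array([0.2608, 0.5449, 1.5337, 0.0019, 1.0626, 1.2943])}
```

View pics/w4.png

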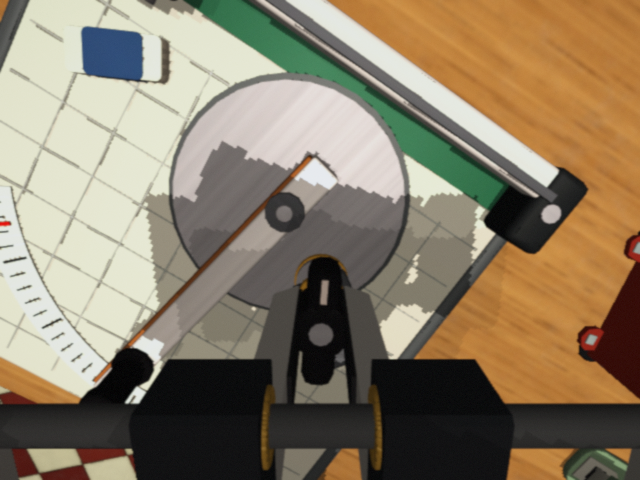

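Call:
{"api": "drive_tool", "payload": {"increments": [[[0,0,-3],[0,0,0],0],[[0,0,-3],[0,0,0],0],[[0,0,-3],[0,0,0],0],[[0,0,0],[0,0,0],0]]}}

```text
time_s: 6.22
ee_pos: [0.5616, 0.1883, 0.0773]
eef_rot: [-3.14, 0.001, -0.877]
force: [-5.9, 6.1, 8.1]
grip_width: 0.0179
```

```bash
python3 st.py
```

```text
{'time_s': np.float64(6.225), 'ee_pos': array([0.5616, 0.1883, 0.0773]), 'eef_rot': array([-3.1404e+00,  1.3000e-03, -8.7720e-01]), 'force': array([-5.882 ,  6.0902,  8.0741]), 'moment': array([ 1.1058,  1.0391, -0.4419]), 'grip_width': np.float64(0.0179), 'qpos': array([0.2609, 0.5444, 1.5336, 0.002 , 1.0631, 1.1372])}
```

Call:
{"api": "drive_tool", "payload": {"increments": [[[0,0,-3],[0,0,0],0],[[0,0,-3],[0,0,0],0],[[0,0,-3],[0,0,0],0],[[0,0,0],[0,0,0],0]]}}

```text
time_s: 6.72
ee_pos: [0.5616, 0.1883, 0.0778]
eef_rot: [-3.14, 0.001, -0.72]
force: [-7.3, 6.0, 13.4]
grip_width: 0.0179
```

```bash
python3 st.py
```

```text
{'time_s': np.float64(6.725), 'ee_pos': array([0.5616, 0.1883, 0.0778]), 'eef_rot': array([-3.140e+00,  1.000e-03, -7.202e-01]), 'force': array([-7.29  ,  5.9713, 13.4493]), 'moment': array([ 1.08  ,  1.4967, -0.4225]), 'grip_width': np.float64(0.0179), 'qpos': array([0.2609, 0.5437, 1.5333, 0.002 , 1.0638, 0.9801])}
```

Call:
{"api": "drive_tool", "payload": {"increments": [[[0,0,-3],[0,0,0],0],[[0,0,-3],[0,0,0],0],[[0,0,-3],[0,0,0],0],[[0,0,0],[0,0,0],0]]}}

```text
time_s: 7.22
ee_pos: [0.5616, 0.1884, 0.0783]
eef_rot: [-3.14, 0.001, -0.563]
force: [-9.2, 4.4, 17.5]
grip_width: 0.0179
```

```bash
python3 st.py
```

```text
{'time_s': np.float64(7.225), 'ee_pos': array([0.5616, 0.1884, 0.0783]), 'eef_rot': array([-3.1397e+00,  6.0000e-04, -5.6310e-01]), 'force': array([-9.1568,  4.3677, 17.5041]), 'moment': array([ 0.997 ,  1.9341, -0.3748]), 'grip_width': np.float64(0.0179), 'qpos': array([0.261 , 0.5431, 1.5331, 0.002 , 1.0644, 0.8231])}
```

Call:
{"api": "drive_tool", "payload": {"increments": [[[0,0,-3],[0,0,0],0],[[0,0,-3],[0,0,0],0],[[0,0,-3],[0,0,0],0],[[0,0,0],[0,0,0],0]]}}

```text
time_s: 7.72
ee_pos: [0.5617, 0.1884, 0.0787]
eef_rot: [-3.139, 0.0, -0.406]
force: [-13.1, 4.2, 22.6]
grip_width: 0.0181
```

```bash
python3 st.py; python3 -c "
from h import *
shot('wrist','w5.png')"
```

```text
{'time_s': np.float64(7.725), 'ee_pos': array([0.5617, 0.1884, 0.0787]), 'eef_rot': array([-3.1394e+00,  2.0000e-04, -4.0600e-01]), 'force': array([-13.0742,   4.2295,  22.6343]), 'moment': array([ 0.8833,  2.4398, -0.4379]), 'grip_width': np.float64(0.0181), 'qpos': array([0.261 , 0.5425, 1.5328, 0.0021, 1.0651, 0.666 ])}
```

View pics/w5.png

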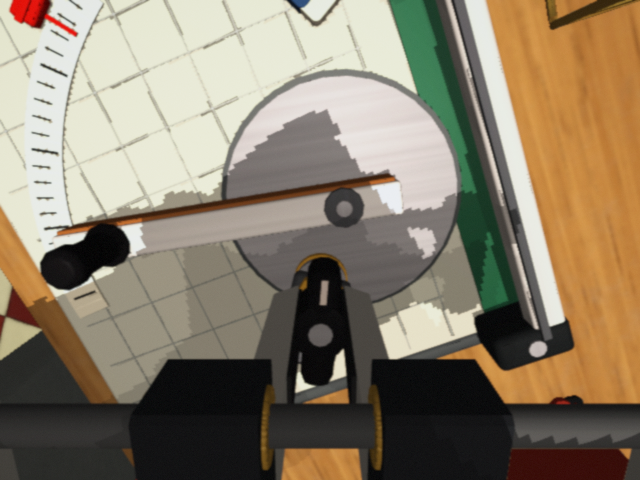

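Call:
{"api": "drive_tool", "payload": {"increments": [[[0,0,-3],[0,0,-0.7],0],[[0,0,-3],[0,0,-0.7],0],[[0,0,-3],[0,0,-0.7],0],[[0,0,0],[0,0,-0.5],0],[[0,0,0],[0,0,0],0]]}}

```text
time_s: 8.4
ee_pos: [0.5614, 0.1883, 0.0796]
eef_rot: [-3.14, 0.001, -0.25]
force: [-5.4, 7.5, 6.1]
grip_width: 0.0181
```

```bash
python3 st.py
```

```text
{'time_s': np.float64(8.4), 'ee_pos': array([0.5614, 0.1883, 0.0796]), 'eef_rot': array([-3.140e+00,  8.000e-04, -2.497e-01]), 'force': array([-5.3755,  7.5283,  6.097 ]), 'moment': array([ 1.2741,  0.8348, -0.3534]), 'grip_width': np.float64(0.0181), 'qpos': array([0.261 , 0.5414, 1.5324, 0.002 , 1.0678, 0.5097])}
```

Call:
{"api": "drive_tool", "payload": {"increments": [[[0,0,0],[0,0,0],0.5],[[0,0,0],[0,0,0],0.5],[[0,0,0],[0,0,0],0.5],[[0,0,0],[0,0,-20],0.5],[[0,0,0],[0,0,-30],0.5],[[0,0,-8.75],[0,0,-20],0.5],[[0,0,-8.75],[0,0,0],0.5],[[0,0,-8.75],[0,0,0],0.5],[[0,0,-8.75],[0,0,0],0.5],[[0,0,-8.75],[0,0,0],0.5],[[0,0,-8.75],[0,0,0],0.5],[[0,0,-8.75],[0,0,0],0.5],[[0,0,-8.75],[0,0,0],0.5],[[0,0,0],[1,-26,0],0.5],[[0,0,0],[1,-26,0],0.5],[[0,0,0],[1,-26,0],0.5],[[0,0,0],[1,-26,0],0.5],[[0,0,0],[0,0,0],0.5],[[0,0,0],[0,0,0],0.5]]}}

```text
time_s: 10.78
ee_pos: [0.4786, 0.2488, 0.1492]
eef_rot: [3.141, -0.0, 0.972]
force: [0.4, -0.3, -0.7]
grip_width: 0.0467
```

Run:
```python
from h import *
import st,pickle
im,c=shot('wrist','w6.png'); pickle.dump((im,c),open('c6.pkl','wb'))
for n,p in dict(k=(.5616,.1868,.09),post=(.478,.2502,.087),mk=(.5023,.3459,.02),piv=(.5895,.223,.049)).items(): print(n,proj(c,p))
```

```text
{'time_s': np.float64(10.775), 'ee_pos': array([0.4786, 0.2488, 0.1492]), 'eef_rot': array([ 3.1413e+00, -2.0000e-04,  9.7220e-01]), 'force': array([ 0.3845, -0.3048, -0.7425]), 'moment': array([ 0.0022, -0.1161, -0.0234]), 'grip_width': np.float64(0.0467), 'qpos': array([ 4.1160e-01,  3.4810e-01,  1.6359e+00, -1.0000e-04,  1.1572e+00,
       -5.6060e-01])}
k [314.61881656 427.43837211]
post [323.04732449 268.13573809]
mk [455.08273483 191.08498648]
piv [378.34188544 391.36447943]
```

View pics/w6.png

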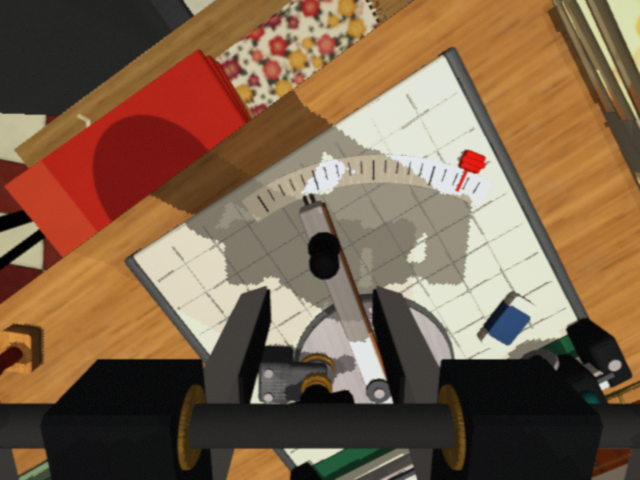

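The post cap is at about (323,264), the pointer tip at (309,197) and the marker line's inner end at (459,190), all close to the predicted pixels.

Run:
```python
from h import *
import pickle
im,c=pickle.load(open('c6.pkl','rb'))
z=im[140:300,250:500]; cv2.imwrite('pics/w6z.png',cv2.resize(z,None,fx=3.2,fy=3.2,interpolation=cv2.INTER_CUBIC)[:,:,::-1])
print(ray(c,(323,264),.087),ray(c,(459,190),.02),ray(c,(309,197),.022),ray(c,(377,391),.049))
```

```text
[0.47594199 0.25156986 0.087     ] [0.50318066 0.34853707 0.02      ] [0.44779314 0.2593332  0.022     ] [0.58869239 0.22235935 0.049     ]
```

View pics/w6z.png

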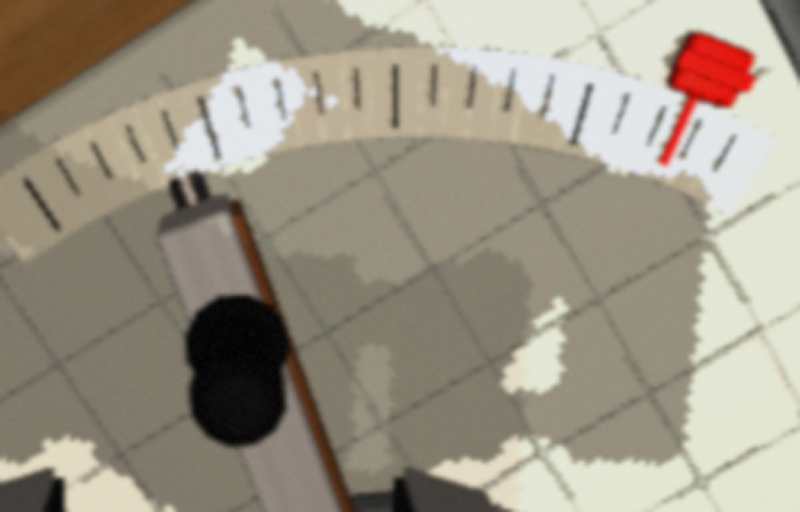

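Call:
{"api": "drive_tool", "payload": {"increments": [[[0,0,0],[1,-2,25],0.5],[[0,0,0],[0,0,25],0.5],[[0,0,0],[0,0,25],0.5],[[0,0,0],[0,0,0],0.5],[[0,0,0],[0,0,0],0.25],[[0,0,0],[0,0,0],0.2],[[0,0,0],[0,0,0],0],[[0,0,0],[0,0,0],0],[[0,0,0],[0,0,0],0],[[0,0,0],[0,0,0],0]], "squeeze": 10}}

```text
time_s: 12.08
ee_pos: [0.4772, 0.2512, 0.0745]
eef_rot: [3.141, -0.001, 0.972]
force: [-1.7, -0.4, 5.7]
grip_width: 0.0157
```

```bash
python3 st.py
```

```text
{'time_s': np.float64(12.075), 'ee_pos': array([0.4772, 0.2512, 0.0745]), 'eef_rot': array([ 3.1412e+00, -7.0000e-04,  9.7230e-01]), 'force': array([-1.6636, -0.4145,  5.6722]), 'moment': array([-0.0898, -0.0267, -0.0066]), 'grip_width': np.float64(0.0157), 'qpos': array([ 0.4166,  0.4461,  1.6941, -0.    ,  1.0005, -0.5557])}
```

Call:
{"api": "drive_tool", "payload": {"increments": [[[0,0,0],[1.1,-0.4,0],0],[[0,0,0],[1.1,-0.4,0],0],[[0,0,0],[1.1,-0.4,0],0],[[0,0,0],[1.1,-0.4,0],0]]}}

```text
time_s: 12.58
ee_pos: [0.4782, 0.2557, 0.0745]
eef_rot: [3.141, -0.0, 0.972]
force: [-1.8, -1.3, 7.1]
grip_width: 0.0157
```

```bash
python3 st.py
python3 - <<'E'
import numpy as np
p=.2507+.0407
for n in [12]:
    f=np.linspace(p,.9656-.03,n+1)-.599
    P=115*np.c_[np.sin(f),-np.cos(f)]; print(np.diff(P,axis=0).round(1).tolist())
E
```

```text
{'time_s': np.float64(12.575), 'ee_pos': array([0.4782, 0.2557, 0.0745]), 'eef_rot': array([ 3.1414e+00, -3.0000e-04,  9.7220e-01]), 'force': array([-1.8191, -1.3242,  7.0683]), 'moment': array([-0.3311,  0.1226, -0.1228]), 'grip_width': np.float64(0.0157), 'qpos': array([ 0.4234,  0.4521,  1.6851, -0.    ,  1.004 , -0.5488])}
[[5.9, -1.7], [6.0, -1.4], [6.1, -1.1], [6.1, -0.7], [6.2, -0.4], [6.2, -0.1], [6.2, 0.3], [6.1, 0.6], [6.1, 0.9], [6.0, 1.2], [6.0, 1.6], [5.9, 1.9]]
```

Force is about 1 N, so the fence is loose. I'll swing most of the way.

Call:
{"api": "drive_tool", "payload": {"increments": [[[0,0,0],[5.9,-1.7,0],0],[[0,0,0],[6,-1.4,0],0],[[0,0,0],[6.1,-1.1,0],0],[[0,0,0],[6.1,-0.7,0],0],[[0,0,0],[6.2,-0.4,0],0],[[0,0,0],[6.2,-0.1,0],0],[[0,0,0],[6.2,0.3,0],0],[[0,0,0],[6.1,0.6,0],0],[[0,0,0],[6.1,0.9,0],0],[[0,0,0],[6,1.2,0],0],[[0,0,0],[6,1.6,0],0],[[0,0,0],[5.9,1.9,0],0],[[0,0,0],[0,0,0],0],[[0,0,0],[0,0,0],0]]}}

```text
time_s: 14.32
ee_pos: [0.52, 0.3152, 0.0739]
eef_rot: [-3.142, 0.0, 0.972]
force: [0.2, 0.4, -0.6]
grip_width: 0.0158
```

Run:
```python
from h import *
import st,pickle
im,c=shot('wrist','w7.png'); pickle.dump((im,c),open('c7.pkl','wb'))
z=im[90:290,200:450]; cv2.imwrite('pics/w7z.png',cv2.resize(z,None,fx=3,fy=3,interpolation=cv2.INTER_CUBIC)[:,:,::-1])
```

```text
{'time_s': np.float64(14.325), 'ee_pos': array([0.52  , 0.3152, 0.0739]), 'eef_rot': array([-3.1416,  0.    ,  0.9724]), 'force': array([ 0.2498,  0.4053, -0.6269]), 'moment': array([ 0.0798, -0.136 , -0.0084]), 'grip_width': np.float64(0.0158), 'qpos': array([ 0.4846,  0.5802,  1.4853,  0.    ,  1.0761, -0.4878])}
```

View pics/w7z.png

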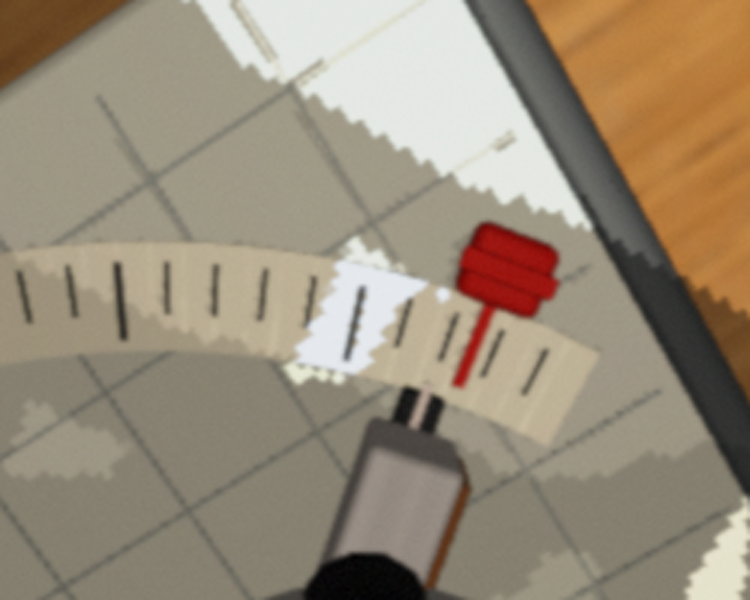

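Run:
```python
from h import *
import pickle
im,c=pickle.load(open('c7.pkl','rb'))
g=lambda x,y,z:ray(c,(200+x/3,90+y/3),z)
a=g(427,388,.022);b=g(460,384,.02);print(a,b,b-a,np.linalg.norm((b-a)[:2]))
p=np.array([.5889,.2226])
for q in(a,b): d=q[:2]-p; print(np.hypot(*d),np.arctan2(d[1],-d[0]))
b2=g(490,308,.02)-b;print('line dir',np.arctan2(b2[1],-b2[0]))
b2=-g(416,420,.022)+a;print('ptr dir',np.arctan2(b2[1],-b2[0]))
```

```text
[0.49979931 0.34202783 0.022     ] [0.50289736 0.34706971 0.02      ] [ 0.00309805  0.00504188 -0.002     ] 0.005917635758582006
0.1490031541946489 0.9298196745493165
0.15129164711223295 0.9661684592166355
line dir 0.9500038259292746
ptr dir 0.9114648607431014
```

Call:
{"api": "drive_tool", "payload": {"increments": [[[0,0,0],[2,0.7,0],0],[[0,0,0],[2,0.7,0],0],[[0,0,0],[0,0,0],0],[[0,0,0],[0,0,0],0],[[0,0,0],[0,0,0],0.35],[[0,0,0],[0,0,0],0.35],[[0,0,0],[0,0,0],0.35]]}}

```text
time_s: 15.25
ee_pos: [0.5236, 0.3177, 0.0742]
eef_rot: [3.141, -0.0, 0.972]
force: [-0.5, -0.1, -0.7]
grip_width: 0.0327
```

Run:
```python
from h import *
import st,pickle
im,c=shot('wrist','w8.png'); pickle.dump((im,c),open('c8.pkl','wb'))
z=im[90:290,200:450]; cv2.imwrite('pics/w8z.png',cv2.resize(z,None,fx=3,fy=3,interpolation=cv2.INTER_CUBIC)[:,:,::-1])
```

```text
{'time_s': np.float64(15.25), 'ee_pos': array([0.5236, 0.3177, 0.0742]), 'eef_rot': array([ 3.1414e+00, -4.0000e-04,  9.7240e-01]), 'force': array([-0.4957, -0.1305, -0.7082]), 'moment': array([ 0.0149, -0.1137, -0.0486]), 'grip_width': np.float64(0.0327), 'qpos': array([ 0.4856,  0.5882,  1.4715, -0.    ,  1.0816, -0.4867])}
```

View pics/w8z.png

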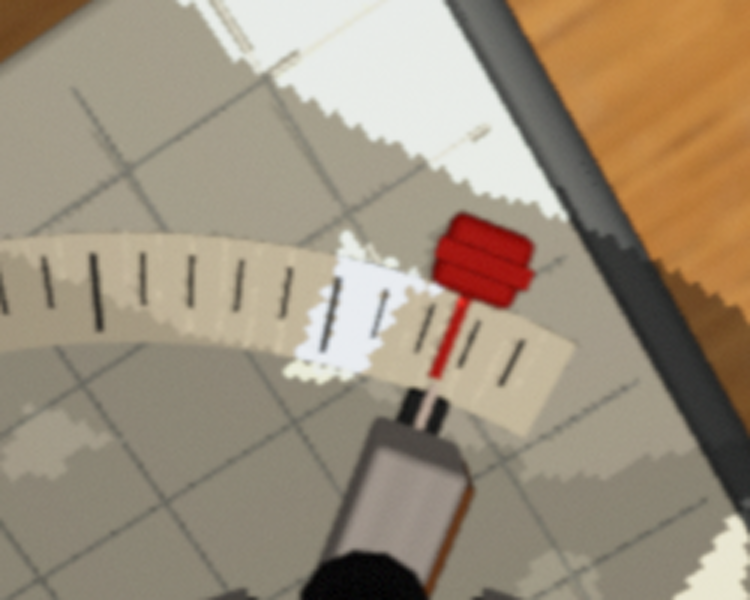

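Call:
{"api": "drive_tool", "payload": {"increments": [[[0,0,0],[0,0,-20],0.5],[[0,0,0],[0,0,-40],0.5],[[0,0,0],[0,0,-40],0.5],[[0,0,0],[-21.4,26,0],0.5],[[0,0,0],[-21.4,26,0],0.5],[[0,0,0],[-21.4,26,0],0.5],[[0,0,0],[-21.2,26,0],0.5],[[0,0,8.4],[0,0,0],0.5],[[0,0,8.4],[0,0,0],0.5],[[0,0,8.4],[0,0,0],0.5],[[0,0,8.4],[0,0,0],0.5],[[0,0,8.4],[0,0,0],0.5],[[0,0,8.4],[0,0,0],0.5],[[0,0,8.4],[0,0,0],0.5],[[0,0,8.4],[0,0,0],0.5],[[0,0,8.4],[0,0,0],0.5],[[0,0,0],[0,0,0],0.5],[[0,0,0],[0,0,0],0.5]]}}

```text
time_s: 17.55
ee_pos: [0.5614, 0.1886, 0.1748]
eef_rot: [-3.141, -0.001, -0.344]
force: [-0.2, -0.0, 0.5]
grip_width: 0.0467
```

Run:
```python
from h import *
import st,pickle
im,c=shot('wrist','w9.png'); pickle.dump((im,c),open('c9.pkl','wb'))
print(proj(c,(.5614,.1885,.09)))
z=im[180:330,230:430]; cv2.imwrite('pics/w9z.png',cv2.resize(z,None,fx=4,fy=4,interpolation=cv2.INTER_CUBIC)[:,:,::-1])
```

```text
{'time_s': np.float64(17.55), 'ee_pos': array([0.5614, 0.1886, 0.1748]), 'eef_rot': array([-3.1411e+00, -6.0000e-04, -3.4380e-01]), 'force': array([-0.2385, -0.0267,  0.5296]), 'moment': array([-0.0282, -0.0413, -0.0305]), 'grip_width': np.float64(0.0467), 'qpos': array([0.2622, 0.4334, 1.4529, 0.    , 1.2545, 0.606 ])}
[319.79050035 259.25542077]
```

View pics/w9z.png

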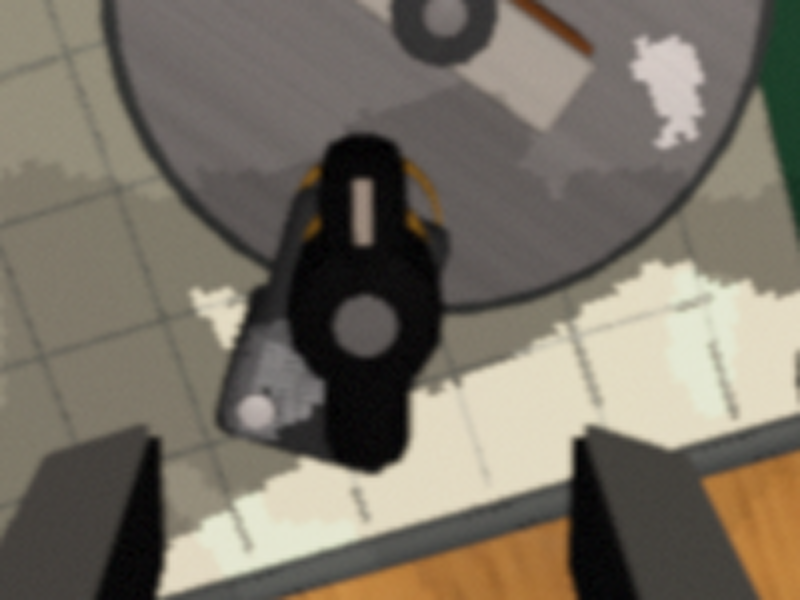

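View pics/w9.png

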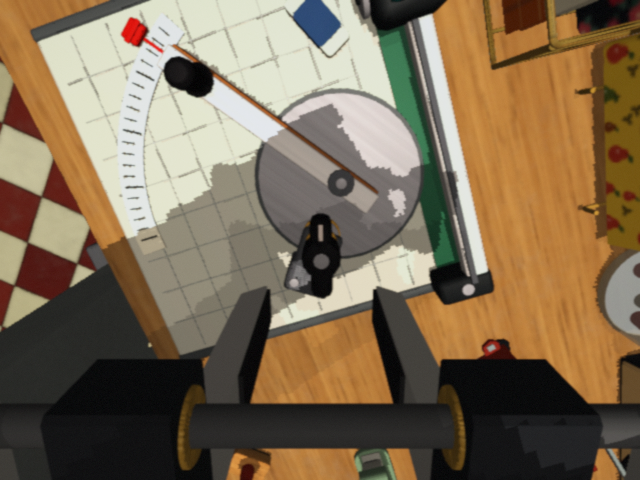

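Call:
{"api": "drive_tool", "payload": {"increments": [[[0,0,0],[0,0,25],0.5],[[0,0,0],[0,0,25],0.5],[[0,0,0],[0,0,25],0.5],[[0,0,0],[0,0,20],0.5],[[0,0,0],[0,0,0],0.5],[[0,0,0],[0,0,0],0],[[0,0,0],[0,0,0],0],[[0,0,0],[0,0,0],0],[[0,0,0],[0,0,0],0],[[0,0,0],[0,0,0],0],[[0,0,0],[0,0,0],0],[[0,0,0],[0,0,0],0],[[0,0,0],[0,0,0],0]], "squeeze": 60}}

```text
time_s: 19.23
ee_pos: [0.5614, 0.1887, 0.0797]
eef_rot: [-3.141, -0.0, -0.347]
force: [-3.6, -0.9, 5.6]
grip_width: 0.0178
```

```bash
python3 st.py
```

```text
{'time_s': np.float64(19.225), 'ee_pos': array([0.5614, 0.1887, 0.0797]), 'eef_rot': array([-3.1411e+00, -5.0000e-04, -3.4700e-01]), 'force': array([-3.5885, -0.8649,  5.5688]), 'moment': array([-7.000e-03,  3.476e-01,  1.000e-04]), 'grip_width': np.float64(0.0178), 'qpos': array([2.6230e-01, 5.4130e-01, 1.5323e+00, 1.0000e-04, 1.0674e+00,
       6.0920e-01])}
```

Call:
{"api": "drive_tool", "payload": {"increments": [[[0,0,3],[0,0,0.1],0],[[0,0,3],[0,0,0.1],0],[[0,0,3],[0,0,0.1],0],[[0,0,3],[0,0,0.1],0],[[0,0,0],[0,0,0],0],[[0,0,0],[0,0,0],0]]}}

```text
time_s: 19.98
ee_pos: [0.5615, 0.1886, 0.0791]
eef_rot: [-3.141, -0.0, -0.555]
force: [-1.0, 0.6, 5.1]
grip_width: 0.0178
```

```bash
python3 st.py; python3 -c "
from h import *
shot('wrist','w10.png')"
```

```text
{'time_s': np.float64(19.975), 'ee_pos': array([0.5615, 0.1886, 0.0791]), 'eef_rot': array([-3.1411e+00, -5.0000e-04, -5.5530e-01]), 'force': array([-0.9683,  0.578 ,  5.0593]), 'moment': array([0.0235, 0.2823, 0.3245]), 'grip_width': np.float64(0.0178), 'qpos': array([ 2.6230e-01,  5.4200e-01,  1.5325e+00, -1.0000e-04,  1.0664e+00,
        8.1760e-01])}
```

View pics/w10.png

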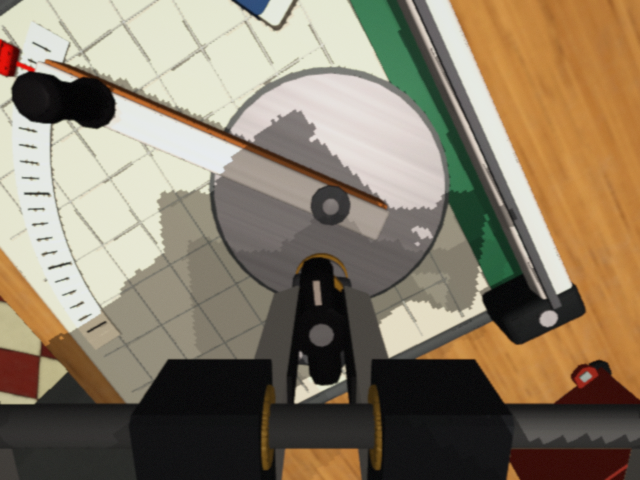

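Call:
{"api": "drive_tool", "payload": {"increments": [[[0,0,3],[0,0,0.1],0],[[0,0,3],[0,0,0.1],0],[[0,0,0],[0,0,0],0],[[0,0,0],[0,0,0],0]]}}

```text
time_s: 20.52
ee_pos: [0.5615, 0.1886, 0.0788]
eef_rot: [-3.141, -0.0, -0.659]
force: [-0.4, 0.4, 5.3]
grip_width: 0.0182
```

```bash
python3 st.py
```

```text
{'time_s': np.float64(20.525), 'ee_pos': array([0.5615, 0.1886, 0.0788]), 'eef_rot': array([-3.1411e+00, -4.0000e-04, -6.5940e-01]), 'force': array([-0.4239,  0.3518,  5.3425]), 'moment': array([-0.0475,  0.1511,  0.3085]), 'grip_width': np.float64(0.0182), 'qpos': array([ 0.2622,  0.5425,  1.5327, -0.    ,  1.0658,  0.9216])}
```

Call:
{"api": "drive_tool", "payload": {"increments": [[[0,0,3],[0,0,0.1],0],[[0,0,3],[0,0,0.1],0],[[0,0,0],[0,0,0],0],[[0,0,0],[0,0,0],0]]}}

```text
time_s: 21.02
ee_pos: [0.5615, 0.1886, 0.0785]
eef_rot: [-3.141, -0.0, -0.764]
force: [0.7, 0.5, 4.7]
grip_width: 0.018
```

```bash
python3 st.py
```

```text
{'time_s': np.float64(21.025), 'ee_pos': array([0.5615, 0.1886, 0.0785]), 'eef_rot': array([-3.1411e+00, -3.0000e-04, -7.6420e-01]), 'force': array([0.7365, 0.4602, 4.7118]), 'moment': array([ 0.0332, -0.0742,  0.2878]), 'grip_width': np.float64(0.018), 'qpos': array([0.2621, 0.543 , 1.5329, 0.    , 1.0652, 1.0264])}
```

Call:
{"api": "drive_tool", "payload": {"increments": [[[0,0,3],[0,0,0.1],0],[[0,0,3],[0,0,0.1],0],[[0,0,0],[0,0,0],0],[[0,0,0],[0,0,0],0]]}}

```text
time_s: 21.52
ee_pos: [0.5614, 0.1885, 0.0781]
eef_rot: [-3.141, -0.0, -0.869]
force: [2.3, 0.0, 1.2]
grip_width: 0.018
```

```bash
python3 st.py
```

```text
{'time_s': np.float64(21.525), 'ee_pos': array([0.5614, 0.1885, 0.0781]), 'eef_rot': array([-3.1412e+00, -2.0000e-04, -8.6900e-01]), 'force': array([2.3015, 0.0418, 1.2369]), 'moment': array([-0.0006, -0.3965,  0.3122]), 'grip_width': np.float64(0.018), 'qpos': array([ 0.2621,  0.5434,  1.5331, -0.    ,  1.0647,  1.1312])}
```

Call:
{"api": "drive_tool", "payload": {"increments": [[[0,0,3],[0,0,0.2],0],[[0,0,3],[0,0,0.2],0],[[0,0,0],[0,0,0],0],[[0,0,0],[0,0,0],0]]}}

```text
time_s: 22.02
ee_pos: [0.5614, 0.1885, 0.0777]
eef_rot: [-3.141, -0.0, -0.974]
force: [2.2, 1.7, 3.4]
grip_width: 0.0178
```

```bash
python3 st.py
```

```text
{'time_s': np.float64(22.025), 'ee_pos': array([0.5614, 0.1885, 0.0777]), 'eef_rot': array([-3.1412e+00, -2.0000e-04, -9.7380e-01]), 'force': array([2.2458, 1.737 , 3.374 ]), 'moment': array([-0.182 , -0.5688,  0.3055]), 'grip_width': np.float64(0.0178), 'qpos': array([ 2.6210e-01,  5.4390e-01,  1.5333e+00, -1.0000e-04,  1.0640e+00,
        1.2360e+00])}
```

Call:
{"api": "drive_tool", "payload": {"increments": [[[0,0,3],[0,0,0.2],0],[[0,0,3],[0,0,0.2],0],[[0,0,0],[0,0,0],0],[[0,0,0],[0,0,0],0]]}}

```text
time_s: 22.52
ee_pos: [0.5614, 0.1885, 0.0774]
eef_rot: [-3.141, -0.0, -1.079]
force: [3.1, -0.6, 3.5]
grip_width: 0.0178
```

```bash
python3 st.py
```

```text
{'time_s': np.float64(22.525), 'ee_pos': array([0.5614, 0.1885, 0.0774]), 'eef_rot': array([-3.1412e+00, -2.0000e-04, -1.0786e+00]), 'force': array([ 3.0534, -0.581 ,  3.4671]), 'moment': array([-0.1395, -0.6825,  0.3759]), 'grip_width': np.float64(0.0178), 'qpos': array([ 2.6210e-01,  5.4440e-01,  1.5335e+00, -1.0000e-04,  1.0633e+00,
        1.3407e+00])}
```

Call:
{"api": "drive_tool", "payload": {"increments": [[[0,0,2],[0,0,0.1],0],[[0,0,2],[0,0,0.1],0],[[0,0,0],[0,0,0],0],[[0,0,0],[0,0,0],0]]}}

```text
time_s: 23.02
ee_pos: [0.5615, 0.1885, 0.0772]
eef_rot: [-3.141, -0.0, -1.151]
force: [3.5, -2.2, 4.8]
grip_width: 0.018
```

```bash
python3 st.py
```

```text
{'time_s': np.float64(23.025), 'ee_pos': array([0.5615, 0.1885, 0.0772]), 'eef_rot': array([-3.1412e+00, -2.0000e-04, -1.1511e+00]), 'force': array([ 3.5369, -2.2227,  4.8389]), 'moment': array([-0.289 , -0.6952,  0.4112]), 'grip_width': np.float64(0.018), 'qpos': array([ 2.6210e-01,  5.4460e-01,  1.5336e+00, -2.0000e-04,  1.0630e+00,
        1.4133e+00])}
```

Call:
{"api": "drive_tool", "payload": {"increments": [[[0,0,2],[0,0,0.1],0],[[0,0,2],[0,0,0.1],0],[[0,0,0],[0,0,0],0],[[0,0,0],[0,0,0],0]]}}

```text
time_s: 23.52
ee_pos: [0.5615, 0.1885, 0.0771]
eef_rot: [-3.141, -0.0, -1.221]
force: [2.7, -1.9, 5.3]
grip_width: 0.018
```

```bash
python3 st.py
```

```text
{'time_s': np.float64(23.525), 'ee_pos': array([0.5615, 0.1885, 0.0771]), 'eef_rot': array([-3.1411e+00, -3.0000e-04, -1.2208e+00]), 'force': array([ 2.6503, -1.8943,  5.273 ]), 'moment': array([-0.3059, -0.5949,  0.5628]), 'grip_width': np.float64(0.018), 'qpos': array([ 2.6210e-01,  5.4470e-01,  1.5337e+00, -3.0000e-04,  1.0627e+00,
        1.4830e+00])}
```

Call:
{"api": "drive_tool", "payload": {"increments": [[[0,0,0],[0,0,0],0],[[0,0,0],[0,0,0],0]]}}

```text
time_s: 23.78
ee_pos: [0.5615, 0.1885, 0.0771]
eef_rot: [-3.141, -0.0, -1.221]
force: [2.7, -1.6, 5.6]
grip_width: 0.0178
```

Run:
```python
from h import *
import st
im,c=shot('wrist','w11.png')
print(ctrl.get_obs()['moment'][2]); im,c=shot('wrist','w11b.png');print(ctrl.get_obs()['moment'][2])
```

```text
{'time_s': np.float64(23.775), 'ee_pos': array([0.5615, 0.1885, 0.0771]), 'eef_rot': array([-3.1411e+00, -3.0000e-04, -1.2207e+00]), 'force': array([ 2.7114, -1.6475,  5.5587]), 'moment': array([-0.3147, -0.6726,  0.5198]), 'grip_width': np.float64(0.0178), 'qpos': array([ 2.6210e-01,  5.4470e-01,  1.5337e+00, -3.0000e-04,  1.0627e+00,
        1.4830e+00])}
0.5131492520680626
0.5451770847801782
```

View pics/w11.png

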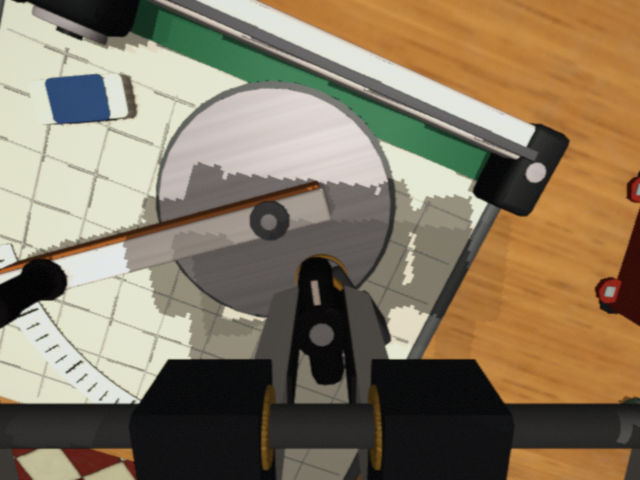

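Call:
{"api": "drive_tool", "payload": {"increments": [[[0,0,2.5],[0,0,0.1],0],[[0,0,0],[0,0,0],0],[[0,0,0],[0,0,0],0],[[0,0,0],[0,0,0],0]]}}

```text
time_s: 24.38
ee_pos: [0.5615, 0.1885, 0.077]
eef_rot: [-3.141, -0.0, -1.264]
force: [3.3, -1.9, 6.7]
grip_width: 0.0177
```

```bash
cat > mz.py <<'E'
from h import *
a=[]
for i in range(6):
    ctrl.camera('wrist'); a.append(ctrl.get_obs()['moment'][2])
print(np.round(a,3),np.mean(a),ctrl.get_obs()['eef_rot'][2])
E
python3 mz.py
```

```text
[0.615 0.562 0.547 0.605 0.643 0.634] 0.6009523179987122 -1.264287954461813
```

Call:
{"api": "drive_tool", "payload": {"increments": [[[0,0,1],[0,0,0],0],[[0,0,0],[0,0,0],0],[[0,0,0],[0,0,0],0]]}}

```text
time_s: 25.05
ee_pos: [0.5615, 0.1885, 0.077]
eef_rot: [-3.141, -0.0, -1.282]
force: [3.4, -2.1, 5.5]
grip_width: 0.018
```

```bash
python3 mz.py
```

```text
[0.595 0.641 0.595 0.609 0.539 0.623] 0.6001734773075201 -1.2816357000233967
```

Call:
{"api": "drive_tool", "payload": {"increments": [[[0,0,1.2],[0,0,0],0],[[0,0,0],[0,0,0],0],[[0,0,0],[0,0,0],0]]}}

```text
time_s: 25.72
ee_pos: [0.5615, 0.1884, 0.077]
eef_rot: [-3.141, -0.0, -1.303]
force: [3.6, -0.7, 5.6]
grip_width: 0.0182
```

```bash
python3 mz.py
```

```text
[0.601 0.658 0.577 0.651 0.665 0.658] 0.6347953193033266 -1.3025702734491702
```

Call:
{"api": "drive_tool", "payload": {"increments": [[[0,0,0],[0,0,0],0.5],[[0,0,0],[0,0,0],0.5],[[0,0,0],[0,0,0],0.5],[[0,0,0],[0,0,0],0.5],[[0,0,0],[0,0,-20],0.5],[[0,0,0],[0,0,-40],0.5],[[0,0,0],[0,20,-40],0.5],[[0,0,0],[0,40,-40],0.5],[[0,0,0],[0,0,0],0.5],[[0,0,0],[0,0,0],0.5]]}}

```text
time_s: 27.28
ee_pos: [0.5035, 0.1726, 0.2162]
eef_rot: [3.141, 0.0, -1.302]
force: [-0.0, -0.1, -0.8]
grip_width: 0.0466
```

Run:
```python
from h import *
import st,pickle
im,c=shot('wrist','w12.png'); pickle.dump((im,c),open('c12.pkl','wb'))
cv2.imwrite('pics/w12z.png',cv2.resize(im[80:230,80:230],None,fx=4,fy=4,interpolation=cv2.INTER_CUBIC)[:,:,::-1])
cv2.imwrite('pics/w12k.png',cv2.resize(im[80:230,250:400],None,fx=4,fy=4,interpolation=cv2.INTER_CUBIC)[:,:,::-1])
```

```text
{'time_s': np.float64(27.275), 'ee_pos': array([0.5035, 0.1726, 0.2162]), 'eef_rot': array([ 3.1412e+00,  1.0000e-04, -1.3019e+00]), 'force': array([-0.0062, -0.1233, -0.7978]), 'moment': array([-0.0627, -0.0082, -0.0246]), 'grip_width': np.float64(0.0466), 'qpos': array([2.6140e-01, 2.6580e-01, 1.5794e+00, 1.0000e-04, 1.2968e+00,
       1.5633e+00])}
```

View pics/w12.png

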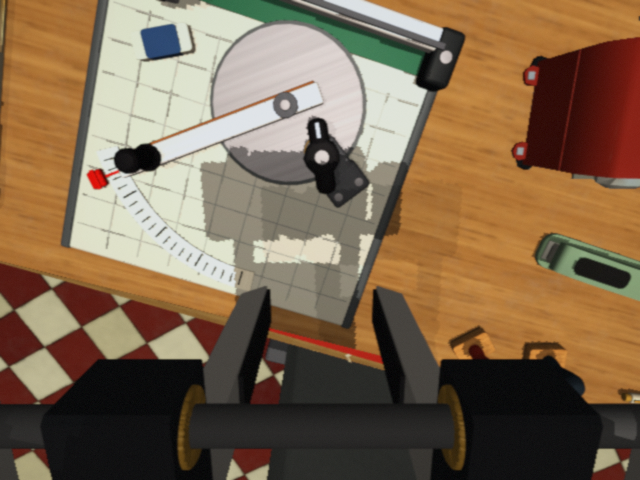

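View pics/w12z.png

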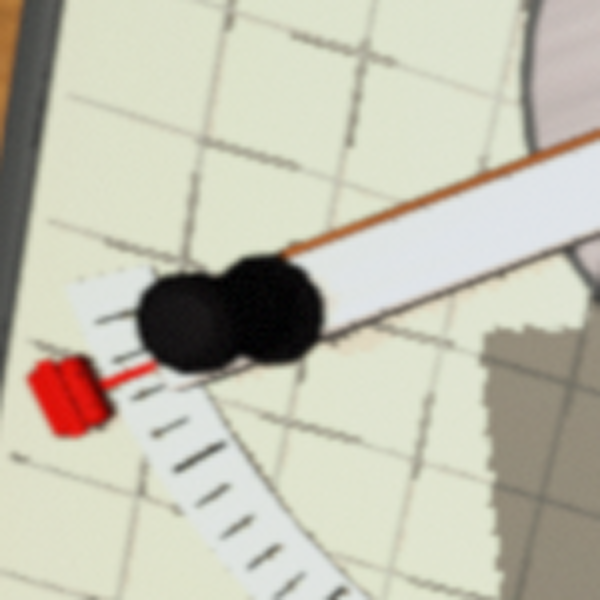

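View pics/w12k.png

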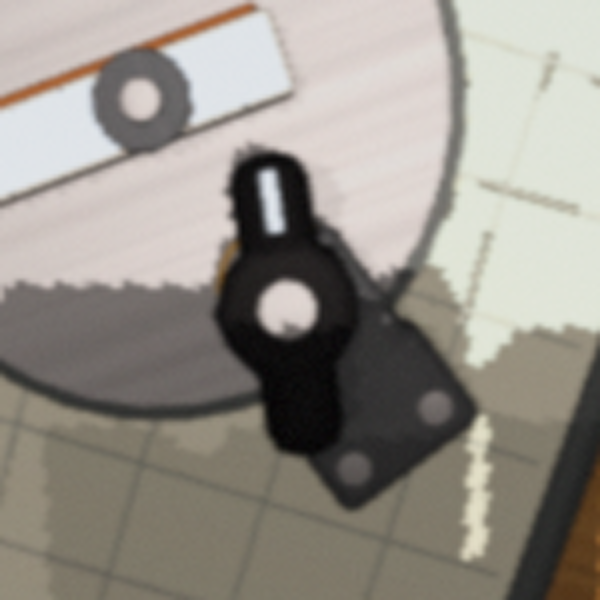

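Call:
{"api": "drive_tool", "payload": {"increments": [[[0,0,0],[-42,9,0],0.5],[[0,0,0],[-42,9,0],0.5],[[0,0,0],[-42,9,0],0.5],[[0,0,0],[-42,9,0],0.5],[[0,0,0],[-42,9,0],0.5],[[0,0,0],[0,0,0],0.5],[[0,0,0],[0,0,0],0.5],[[0,0,0],[0,0,0],0.5]]}}

```text
time_s: 28.32
ee_pos: [0.4048, 0.3624, 0.2163]
eef_rot: [3.141, -0.0, -1.303]
force: [0.1, 0.4, 0.0]
grip_width: 0.0469
```

Run:
```python
from h import *
import st,pickle
im,c=shot('wrist','w13.png'); pickle.dump((im,c),open('c13.pkl','wb'))
u,v=proj(c,(.5025,.347,.02)).astype(int); print(u,v); x0,y0=max(u-75,0),max(v-60,0); print(x0,y0)
cv2.imwrite('pics/w13z.png',cv2.resize(im[y0:y0+120,x0:x0+150],None,fx=5,fy=5,interpolation=cv2.INTER_CUBIC)[:,:,::-1])
```

```text
{'time_s': np.float64(28.325), 'ee_pos': array([0.4048, 0.3624, 0.2163]), 'eef_rot': array([ 3.1409e+00, -4.0000e-04, -1.3030e+00]), 'force': array([0.1164, 0.3527, 0.0206]), 'moment': array([ 0.0068, -0.0486, -0.0177]), 'grip_width': np.float64(0.0469), 'qpos': array([ 6.6270e-01,  2.9050e-01,  1.5478e+00, -1.0000e-04,  1.3041e+00,
        1.9657e+00])}
369 113
294 53
```

View pics/w13z.png

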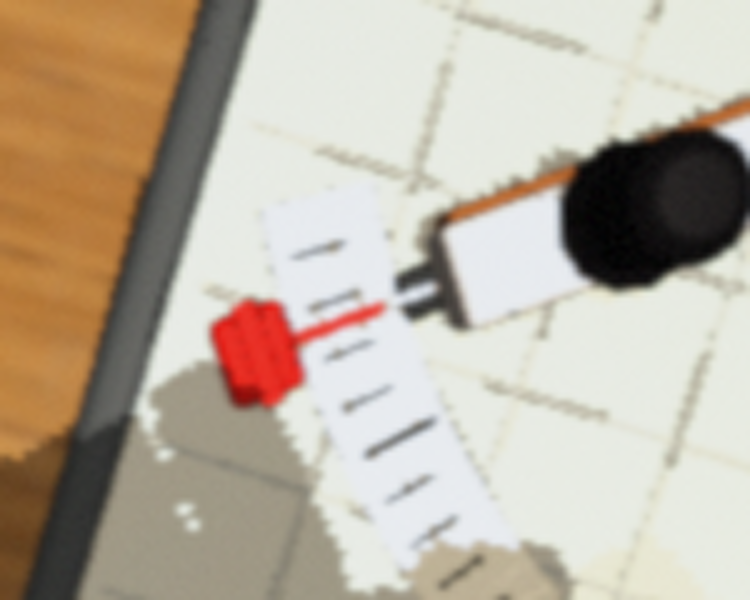

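Run:
```python
from h import *
import pickle
im,c=pickle.load(open('c12.pkl','rb'))
g=lambda x,y:ray(c,(250+x/4,80+y/4),.087)
for a,b in [((272,202),(288,306)),((268,158),(305,448))]:
    d=g(*a)-g(*b); print(np.arctan2(d[1],d[0]))
im,c=pickle.load(open('c13.pkl','rb'))
g=lambda x,y,z:ray(c,(294+x/5,53+y/5),z)
a=g(395,302,.022);b=g(385,307,.02);print(a,b,np.hypot(*(a-b)[:2]))
```

```text
0.4242992024069451
0.39787883800305346
[0.50339009 0.34461491 0.022     ] [0.50232958 0.34575123 0.02      ] 0.001554318196835333
```

```bash
python3 -c "
from h import *
ctrl.hand_in()"
```

```text
the job is handed in; nothing more can be done
```

The fence's pointer is now at the red marker with the knob tightened again, and I handed the job in at about 28 s of the 72 s allowed. The hand-in gives no verdict, and I had no direct reading of the pad's force.

- **Loosening:** I turned the knob about 0.85 rad anticlockwise. The fence then moved with only about 1 N at the post, so it was not forced while clamped.
- **Swing:** I took the fence round by its post and made one small correction from the wrist camera. A view after tightening shows the pointer's white line continuing the red line. The two ends measure about 1.5 mm apart, mostly along the line (limit 4 mm). The marker was not touched.
- **Tightening:** I turned the knob in small steps, stopping to feel the resistance each time. It rose from 0.31 N m while free to about 0.63 N m at rest, averaged over noisy readings.
- **Tightness check:** The rise was 0.33 N m against the 0.35 stated, and it came roughly 0.25 to 0.3 rad after the screw began to bite. That should put the pad inside the 33 to 65 N range. The knob showed no spring-back when released.
- **At the end:** The gripper was clear of everything. I saw nothing disturbed on the counter in the wrist pictures, but I did not measure the loose items again.

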